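# Push a worn bearing through the scrap chute flap

## Task

Get rid of the pitted, rust-brown bearing: slide it flat along the counter with your fingertips and push it in under the yellow gravity flap of the scrap chute until it drops into the tilting bin, then draw your fingers back out so that the flap swings fully shut behind it. Only push the bearing: do not pinch it up, lift it or stand it on edge. Leave the bright sound bearing and the other parts where they are.

Things in the scene. Friction and masses are not known exactly. Their poses are not given: they have to be found in the camera images.
- worn_bearing: The scrap part, loose on the counter: a pitted ball bearing, rust-brown with dark pits, lying flat. Ring 90 mm outside diameter, 40 mm bore, 33 mm high, 0.55 to 0.9 kg. Origin: centre of its underside; z along its axis. Sliding friction about 0.5 to 0.7 (push of 3 to 6 N).
- worn_center (a point): Centre of the worn bearing, 16.5 mm above its underside.
- chute: Green sheet-steel scrap chute with a clear-topped hood, on the frame of a bin cart docked at the counter's far end; fixed. Origin: at counter level in the middle of the mouth, in the plane of the shut flap. x points into the chute (the way to push), y left looking in, z up. Hood: x 0 to 390, y -141 to +141, 153 mm high at the front.
- mouth_top (a point): Middle of the lower edge of the fixed header over the mouth, 116 mm above the counter, in the flap plane (chute x 0). The mouth below it is 153 mm wide (chute y -76 to +76) and opens from the feed plate up to here; nothing fixed blocks the way in below it.
- chute_lip (a point): Middle of the feed plate's front on the counter, at chute x -60, top 2 mm above the counter. A bevelled lip (chute y -100 to +100) ramps up to it from the counter from x -90. From here the plate is flat, and low guides 35 mm high close in on both sides, from chute x -59, y +-102 to x -9, y +-77.
- drop_edge (a point): Middle of the feed plate's free inner edge, 2 mm above counter level, inside the chute 50 mm past the flap plane (chute x +50). Beyond it a part drops into the bin: the bearing tips in once its centre is pushed past this edge. The steel tilting bin hangs on stiff side trunnions below: inside chute x 55 to 365, y -125 to +125, rim at z -25, rubber floor at z -214.
- flap (a joint): Yellow steel gravity flap in the mouth, 142 mm wide, 106 mm high, 3 mm thick, 0.28 kg, hung from a level hinge pin 112 mm above the counter in the plane x = 0 of the chute. Value in rad: 0 hanging shut (its stop), grows to 1.3 as its lower edge swings inwards (chute +x). Opens inwards only, at 1 to 3 N low down; falls shut within a second when let go. The bearing swings it open when pushed against it.
- flap_edge (a point): Middle of the flap's lower edge, 6 mm above the counter when shut.
- good_bearing: Sound bearing, bright steel with brass cage, same size as the worn one (90 mm outside diameter, 33 mm high), loose on the counter; stays where it is. Origin: centre of its underside.
- sight_cup: Green glass sight cup, 52 mm across, 62 mm high, loose, mouth up. Origin: centre of its underside.
- grease_block: Brass grease fitting block 60 x 36 x 32 mm (x, y, z) with two nipples, 51 mm high in all, loose. Origin: centre of its underside.
- seal_driver: White nylon seal driver standing on its 52 mm wide foot, 105 mm high, loose. Origin: centre of its underside.
- paste_tin: Red tin of paste, 68 mm across, 95 mm high, loose. Origin: centre of its underside.
- pin_spanner: Steel hook pin spanner lying flat, about 215 mm long, 6 mm thick, handle along its own -x, hook at its own +x end, loose on the counter's right wing. Origin: on its underside, in the handle, 110 mm from the handle's end.
Mind the look-alikes: they are no part of the job. What is shaped like the worn_bearing but pink is not meant.

How it is judged:
By the outcome, as a careful person would: the job done as asked, in the order asked, and still so for the second after the job is handed in, with the robot touching nothing.
It also fails if it takes over 64 s, if anything falls off the work surface, if the arm or the gripper's body presses on something with over 40 N, if the wrist force passes 120 N, or if a joint passes its speed limit or range.

## Robot

A 6-joint arm with a two-finger parallel gripper is mounted at the origin on the work surface. World frame = base frame: x ahead of the robot, y to its left, z up, the work surface at z = 0. Lengths are in mm, angles in degrees, forces in N, time in s.
With the tool pointing down it reaches from about 300 to 850 mm from the base axis. Payload 4.2 kg.
Tool frame: the origin (TCP) lies at the very end of the fingers, on their centre line; the grasp point (between the pads) lies 19 mm behind it (env.grasp_offset is the distance from the TCP to the grasp point, in mm); z points along the fingers, y is the line along which they close (so a half turn about z gives the same grasp; the last joint's range is limited). The gripper opens to 91 mm and grips with 3 to 60 N. Pads are 32 mm wide; open, the fingers measure 118 mm over their backs; the gripper's body (76 mm by 178 mm) begins 60 mm behind the grasp point.
Start: joints at [-73.568, 18.312, 89.639, -0, 72.044, -1.146], TCP at [173.659, -548.166, 213.976] pointing down, gripper open.
Joint ranges: [-177.97, 177.97], [-48.28, 115.42], [12.27, 149.76], [-77.06, 257.06], [2.81, 150.46], [-146.56, 146.56]. Speed limits (degrees/s): [147.25, 147.25, 180, 180, 180, 180].

## Interface

Orientations are given as [roll, pitch, yaw] about the fixed x, y, z axes, in that order (R = Rz(yaw) Ry(pitch) Rx(roll)).
In Python, from workcell import env gives the robot as it stands. The module is installed in compiled form; this text tells all that it offers.
- The arm moves only by the tool send_rows, never from a script. Its argument "motion" is a list of rows, each an object of numbers: "tx", "ty", "tz": the shift along the tool's x, y, z in units of 500 mm (1.0 is 500 mm); "rx", "ry", "rz": the turn, a rotation vector about the tool's x, y, z in units of 30 degrees (1.0 is 30 degrees); "gripper": the closure, from -1 (fully open) to 1 (shut). In form: [{"tx": .., "ty": .., "tz": .., "rx": .., "ry": .., "rz": .., "gripper": ..}, ...]. A call has 1 to 12 rows; each row shifts and turns the commanded pose from where the row before left it, along the tool's axes as they then stand; what a row does not reach is not made up. A row lasts 1/8 s, in which the tool goes at most 62.5 mm and 10.7 degrees, less where a joint would pass 70% of its speed; a pose out of reach is approached as far as the arm can. A call with a number of a shift or a turn outside -1 to 1 is refused whole. A call with a gripper value outside its range is refused whole. The fingers move at their own pace and stop on an object; "grip_force" is the grip in N (left out, the last holds). Time passes only in rows, so rows that do not move let the fingers close. It gives the time, the measured TCP pose, the force, the opening and the grip force at its end, in the units of the state.
- env.state(): the state, without advancing time (a new reading comes with each control period).
- env.grab_frame(name): name is "scene" or "top"; returns a dict with "frame" (384x512x3 uint8, red, green, blue), "vertical_fov" (degrees; the focal length in pixels is half the picture's height over the tangent of half this angle, whatever the lens; pixels are square), "cx", "cy" (the principal point, pixels), "k1" (the pictures are not rectified: a ray, as slopes to the right and down, at radius r is drawn at 1 + k1 r^2 times it, then the intrinsics apply), "rvec" (rotation vector, rad) and "tvec" (3), from world to camera coordinates, as OpenCV has them. Camera axes: x right, y down, z forward; pixel columns grow to the right and rows downward; lengths in mm; the calibration is good to about 2 mm. A picture is of the moment at which its call begins. There is no depth.
- env.job_done(): hands the job in; it is judged then, once.
The state is a dict: "time_s": time; "qpos": joint angles; "qvel": joint speeds; "effort": joint torques, N m; "ee_pos": TCP position; "ee_rot": TCP orientation; "force": force on the tool from outside, world axes, zero at the start; "torque": the same for the moment, N m; "gripper_width": finger opening in mm; "gripper_force": force on a finger pad.
Only numpy, scipy, OpenCV 4.12 (cv2) and the standard library are available. Lean on these libraries where they do the work, as an engineer would, in place of code of your own. Each camera call takes 0.05 s, during which the arm holds its last target. There are 200 camera calls.

## Working session

There is one attempt and no reset: what is moved stays moved. The work goes in short steps, Python scripts to look and compute and a tool call to move; the robot and the scene stay as the last step left them, time stands still between calls to the robot, and variables do not carry over. Pictures are saved under pics/ and viewed, at most 10 in all, crops included, and the job is handed in when it is done.

Besides the shell and the picture viewer there is one more tool, called after "Emit:" by a JSON object that holds its "api" and its "payload", one argument or row to a line. send_rows: Moves the arm, as the interface text tells. Shifts and turns lie within -1 to 1; 1 stands for 500 mm of shift or 30 degrees of turn. Its arguments: {"type":"object","properties":{"motion":{"type":"array"},"grip_force":{"type":"number"}},"required":["motion"]}

```bash
mkdir -p pics; cat > h.py <<'E'
import numpy as np, cv2
from workcell import env
def grab(n,save=None):
    f=env.grab_frame(n)
    if save: cv2.imwrite('pics/'+save,cv2.cvtColor(f['frame'],cv2.COLOR_RGB2BGR))
    return f
def cam(f):
    h=f['frame'].shape[0]; fo=h/2/np.tan(np.radians(f['vertical_fov'])/2)
    K=np.array([[fo,0,f['cx']],[0,fo,f['cy']],[0,0,1.]]); D=np.array([f['k1'],0,0,0.])
    return K,D,np.array(f['rvec'],float),np.array(f['tvec'],float).reshape(3)
def ray(f,px):
    K,D,r,t=cam(f); R=cv2.Rodrigues(r)[0]
    p=cv2.undistortPoints(np.array(px,float).reshape(-1,1,2),K,D).reshape(-1,2)
    d=np.c_[p,np.ones(len(p))]@R
    return -R.T@t,d
def onz(f,px,z):
    c,d=ray(f,px); return c+d*((z-c[2])/d[:,2])[:,None]
def proj(f,P):
    K,D,r,t=cam(f); return cv2.projectPoints(np.array(P,float).reshape(-1,1,3),r,t,K,D)[0].reshape(-1,2)
E
python3 - <<'E'
from h import *
a=grab('scene','s0.png'); b=grab('top','t0.png')
A=cv2.imread('pics/s0.png')
for f in (a,b):
    print(f['vertical_fov'],f['k1'],ray(f,[[256,192]])); 
print(env.state())
E
```

```text
48.38161820324401 0.05022301181660031 (array([ 928.37344643,  696.90322252, 1270.02775948]), array([[-0.30392897, -0.48200233, -0.82191835]]))
45.911820151982425 -0.09542789153229408 (array([ 397.79049549,   16.85123365, 1405.55095915]), array([[ 0.0665128 , -0.02382828, -0.99772761]]))
{'time_s': 0.1, 'qpos': array([-7.35669688e+01,  1.83506636e+01,  8.96984502e+01,  2.57385169e-03,
        7.20431986e+01, -1.14760063e+00]), 'qvel': array([ 0.0867507 , -0.1315204 , -0.05058499, -0.00272337, -0.12010673,
       -0.08137679]), 'effort': array([ 1.83523161e-04, -4.13332558e+01, -2.32509649e+01,  7.29378755e-02,
        4.22189513e-02, -5.32126364e-05]), 'ee_pos': array([ 173.55240114, -547.72590399,  213.18396688]), 'ee_rot': array([-1.79907755e+02, -4.29554241e-03,  1.75798329e+01]), 'force': array([-0.10552887,  0.06895077,  0.12518157]), 'torque': array([ 0.00018331, -0.0013651 , -0.02296543]), 'gripper_force': 0.0, 'gripper_width': 90.92648021093878}
```

View pics/s0.png

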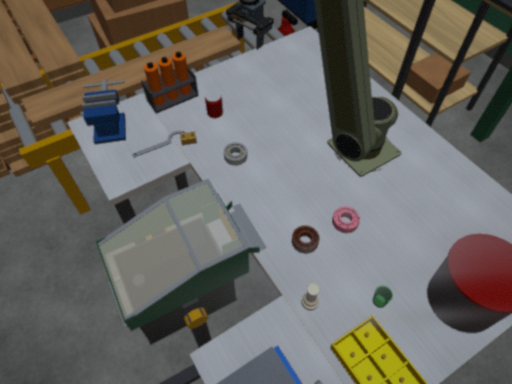

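View pics/t0.png

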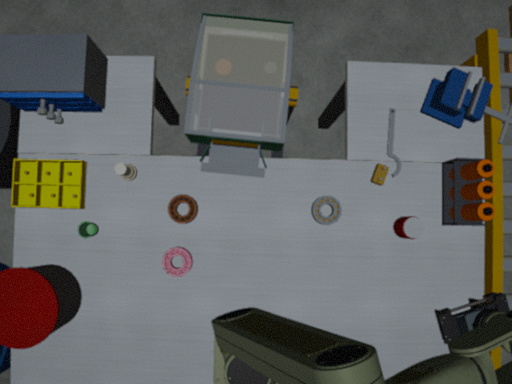

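The top view shows the rust-brown ring at (183,208), the pink one at (178,261) and the bright one at (326,209). The chute mouth, with its grey lip, is at about (234,160). In the scene view the rust-brown ring is at (306,239), the pink one at (346,219) and the bright one at (235,153). The rust-brown, pitted ring fits the description. I'll confirm it with an enlarged crop and measure.

```bash
python3 - <<'E'
from h import *
a=grab('scene'); b=grab('top')
def blob(f,c,R=28):
    hsv=cv2.cvtColor(f['frame'],cv2.COLOR_RGB2HSV); m=((hsv[...,1]>90)&((hsv[...,0]<18)|(hsv[...,0]>172))&(hsv[...,2]<150)).astype(np.uint8)
    k=np.zeros_like(m); cv2.circle(k,c,R,1,-1); m*=k
    cs,_=cv2.findContours(m,cv2.RETR_EXTERNAL,cv2.CHAIN_APPROX_NONE); c=max(cs,key=cv2.contourArea); return cv2.fitEllipse(c)
ea=blob(a,(306,239),20); eb=blob(b,(183,208),24); print(ea,eb)
ca,da=ray(a,[ea[0]]); cb,db=ray(b,[eb[0]])
s=np.linalg.lstsq(np.c_[da[0],-db[0]],cb-ca,rcond=None)[0]; print('tri',ca+s[0]*da[0],cb+s[1]*db[0])
print('onz25',onz(a,[ea[0]],20),onz(b,[eb[0]],25))
im=cv2.imread('pics/t0.png')
c1=cv2.resize(im[120:280,130:300],None,fx=3.4,fy=3.4,interpolation=cv2.INTER_CUBIC)
cv2.imwrite('pics/c1.png',c1)
im=cv2.imread('pics/s0.png')
cv2.imwrite('pics/c2.png',cv2.resize(im[180:300,190:350],None,fx=4.5,fy=4.5,interpolation=cv2.INTER_CUBIC))
E
```

```text
((305.0040588378906, 237.1538543701172), (20.735898971557617, 23.24379539489746), 102.98358917236328) ((182.41552734375, 208.61619567871094), (26.943151473999023, 27.555397033691406), 93.62167358398438)
tri [431.02196508 208.51684796  30.67957516] [433.73248992 206.3385118   30.4502499 ]
onz25 [[426.73624248 204.3083785   20.        ]] [[433.87494701 207.08954989  25.        ]]
```

View pics/c1.png

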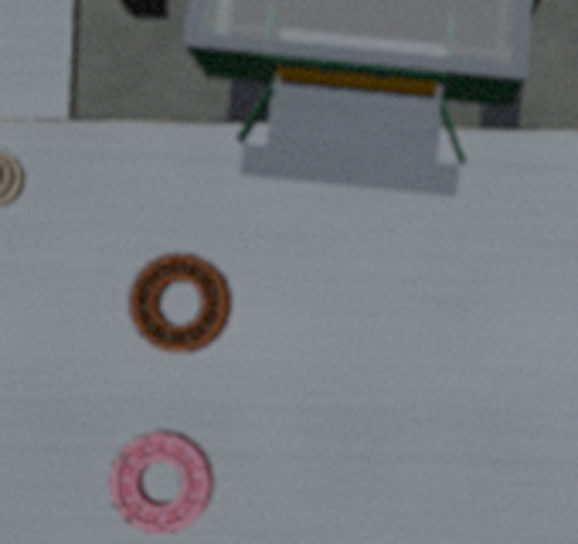

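View pics/c2.png

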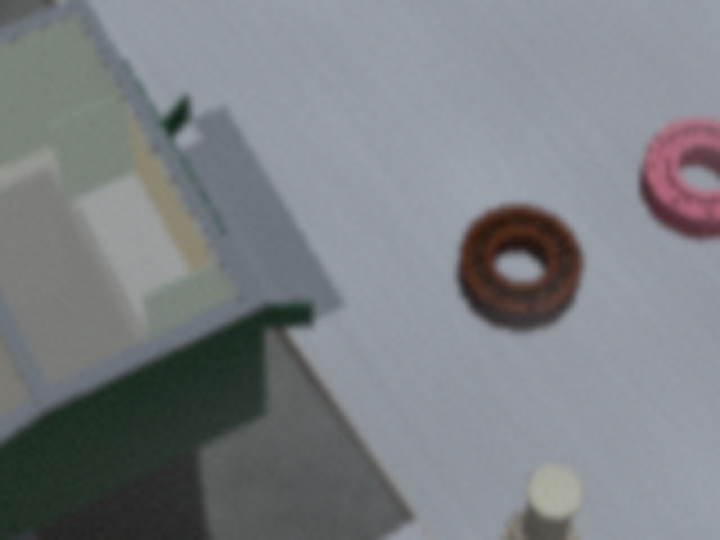

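The crops confirm the brown, dark-pitted ring at top (183,209). The lip's front corners are at about top (201,171) and (264,177), and scene (239,204) and (266,247).

```bash
python3 - <<'E'
from h import *
a=grab('scene'); b=grab('top')
T=np.array([[241,173],[456,194.]])/3.4+[130,120]-.35
S=np.array([[342,302],[222,107.]])/4.5+[190,180]-.4
pt=onz(b,T,0); ps=onz(a,S,0); print(pt,ps)
for p in (pt,ps):
    d=p[0]-p[1]; yaw=np.degrees(np.arctan2(d[1],d[0]))-90; m=p.mean(0); u=np.array([np.cos(np.radians(yaw)),np.sin(np.radians(yaw)),0]); print('yaw',yaw,'len',np.linalg.norm(d),'origin',m+90*u)
g=onz(b,np.array([[240,138],[463,160.]])/3.4+[130,120]-.35,35);print('guides',g)
hs=onz(b,np.array([[188,48],[525,78.]])/3.4+[130,120]-.35,153);print('hood front',hs)
E
```

```text
[[554.57350935 157.65630302   0.        ]
 [539.78126012 -39.88588485   0.        ]] [[550.02203762 155.3251089    0.        ]
 [536.11995175 -38.93724625   0.        ]]
yaw -4.2823999354573345 len 198.09524634497924 origin [636.92611539  52.16469229   0.        ]
yaw -4.093305899667911 len 194.7591605579602 origin [632.84141633  51.76964954   0.        ]
guides [[582.16974254 155.99857902  35.        ]
 [566.95195392 -44.11964645  35.        ]]
hood front [[639.9975208  189.20681548 153.        ]
 [621.43475522 -88.50932473 153.        ]]
```

```bash
cat >> h.py <<'E'
from scipy.spatial.transform import Rotation as Ro
O=np.array([634,51.5,0.]); YAW=-4.0
u=np.array([np.cos(np.radians(YAW)),np.sin(np.radians(YAW)),0]); v=np.array([-u[1],u[0],0])
def ch(p): d=np.array(p)-O; return np.array([d@u,d@v,d[2]])
def wo(c): return O+c[0]*u+c[1]*v+np.array([0,0,c[2]])
def down(yaw,tilt=0): return Ro.from_euler('xyz',[180,0,yaw],degrees=True)*Ro.from_euler('y',-tilt,degrees=True)
def plan(p1,R1,n,p0=None,R0=None):
    s=env.state()
    if p0 is None: p0=s['ee_pos']
    if R0 is None: R0=Ro.from_euler('xyz',s['ee_rot'],degrees=True)
    r=(R0.inv()*R1).as_rotvec()/n
    M=sum(Ro.from_rotvec(k*r).as_matrix() for k in range(1,n+1))   # check: shift before turn uses k=0..n-1
    M0=sum(Ro.from_rotvec(k*r).as_matrix() for k in range(n))
    t=np.linalg.solve(M0,R0.inv().apply(np.array(p1)-p0))
    print(n,'rows t',np.round(t/500,4),'r',np.round(np.degrees(r)/30,4),'mm/row',np.linalg.norm(t).round(1))
E
python3 - <<'E'
from h import *
b=grab('top')
print('driver top/foot',onz(b,[[121,169]],105),onz(b,[[131,175]],0))
print('pink',onz(b,[[178,261]],33),'cup',onz(b,[[88,229]],62))
c=np.array([432.5,207,0]); print(ch(c))
w=np.array([.392,-.92,0])
for back in (80,65): print(c-back*w)
plan(c-72*w+[0,0,200],down(113),20)
E
```

```text
driver top/foot [[542.37156132 378.82459559 105.        ]] [[535.81257897 375.53564991   0.        ]]
pink [[275.25503565 214.78702192  33.        ]] cup [[365.07268249 483.95023466  62.        ]]
[-211.85628779  141.06528036    0.        ]
[401.14 280.6    0.  ]
[407.02 266.8    0.  ]
20 rows t [ 0.0941 -0.019   0.0014] r [-0.    -0.    -0.159] mm/row 48.0
```

Emit:
{"api": "send_rows", "payload": {
  "motion": [
    {"tx":0.094,"ty":-0.019,"tz":0.001,"rz":-0.159,"gripper":-0.1},
    {"tx":0.094,"ty":-0.019,"tz":0.001,"rz":-0.159,"gripper":-0.1},
    {"tx":0.094,"ty":-0.019,"tz":0.001,"rz":-0.159,"gripper":-0.1},
    {"tx":0.094,"ty":-0.019,"tz":0.001,"rz":-0.159,"gripper":-0.1},
    {"tx":0.094,"ty":-0.019,"tz":0.001,"rz":-0.159,"gripper":-0.1},
    {"tx":0.094,"ty":-0.019,"tz":0.001,"rz":-0.159,"gripper":-0.1},
    {"tx":0.094,"ty":-0.019,"tz":0.001,"rz":-0.159,"gripper":-0.1},
    {"tx":0.094,"ty":-0.019,"tz":0.001,"rz":-0.159,"gripper":-0.1},
    {"tx":0.094,"ty":-0.019,"tz":0.001,"rz":-0.159,"gripper":-0.1},
    {"tx":0.094,"ty":-0.019,"tz":0.001,"rz":-0.159,"gripper":-0.1}
  ],
  "grip_force": 20
}}

```text
invalid input at $.motion[0]: expected keys tx, ty, tz, rx, ry, rz, gripper
```

Emit:
{"api": "send_rows", "payload": {
  "motion": [
    {"tx":0.094,"ty":-0.019,"tz":0.001,"rz":-0.159,"gripper":-0.1},
    {"tx":0.094,"ty":-0.019,"tz":0.001,"rz":-0.159,"gripper":-0.1},
    {"tx":0.094,"ty":-0.019,"tz":0.001,"rz":-0.159,"gripper":-0.1},
    {"tx":0.094,"ty":-0.019,"tz":0.001,"rz":-0.159,"gripper":-0.1},
    {"tx":0.094,"ty":-0.019,"tz":0.001,"rz":-0.159,"gripper":-0.1},
    {"tx":0.094,"ty":-0.019,"tz":0.001,"rz":-0.159,"gripper":-0.1},
    {"tx":0.094,"ty":-0.019,"tz":0.001,"rz":-0.159,"gripper":-0.1},
    {"tx":0.094,"ty":-0.019,"tz":0.001,"rz":-0.159,"gripper":-0.1},
    {"tx":0.094,"ty":-0.019,"tz":0.001,"rz":-0.159,"gripper":-0.1},
    {"tx":0.094,"ty":-0.019,"tz":0.001,"rz":-0.159,"gripper":-0.1},
    {"tx":0,"gripper":-0.1},
    {"tx":0,"gripper":-0.1}
  ]
}}

```text
invalid input at $.motion[0]: expected keys tx, ty, tz, rx, ry, rz, gripper
```

```bash
python3 - <<'E'
from h import *
s=env.state(); print(s['ee_pos'],s['ee_rot'],s['qpos'],s['gripper_width'],s['time_s'])
w=np.array([.392,-.92,0]);c=np.array([432.5,207,0])
plan(c-72*w+[0,0,100],down(113),3)
plan(c-72*w+[0,0,9],down(113),3,c-72*w+[0,0,100],down(113))
grab('scene','s1.png')
im=cv2.imread('pics/s1.png'); cv2.imwrite('pics/c3.png',cv2.resize(im[130:310,210:430],None,fx=3,fy=3))
E
```

```text
[ 173.62848117 -548.05385778  213.77473939] [-1.79980140e+02 -1.24794444e-03  1.75774829e+01] [-7.35680098e+01  1.83217000e+01  8.96541563e+01  8.94223389e-04
  7.20440246e+01 -1.14576876e+00] 91.35719551604235 0.35
3 rows t [ 0.5731 -0.2664  0.0759] r [-2.0000e-04 -2.0000e-04 -1.0603e+00] mm/row 318.3
3 rows t [ 0.     -0.      0.0607] r [0. 0. 0.] mm/row 30.3
```

View pics/c3.png

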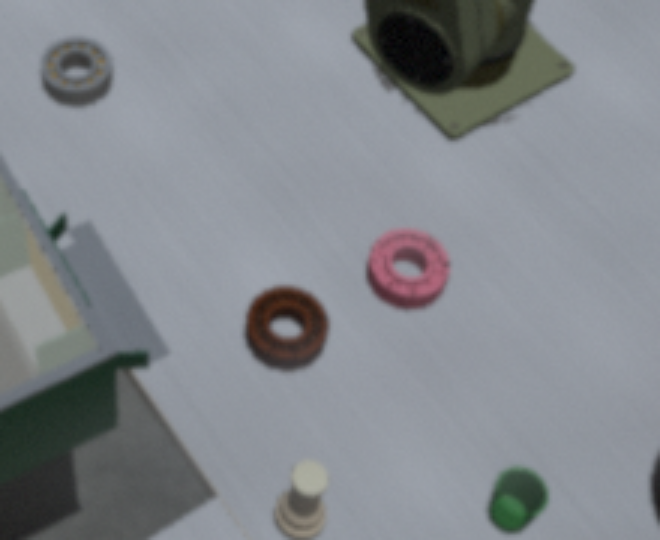

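The move was refused because each row needs all seven keys, and the scene is unchanged. I'll resend it.

Emit:
{"api": "send_rows", "payload": {
  "motion": [
    {"tx":0.094,"ty":-0.019,"tz":0.001,"rx":0,"ry":0,"rz":-0.159,"gripper":-0.1},
    {"tx":0.094,"ty":-0.019,"tz":0.001,"rx":0,"ry":0,"rz":-0.159,"gripper":-0.1},
    {"tx":0.094,"ty":-0.019,"tz":0.001,"rx":0,"ry":0,"rz":-0.159,"gripper":-0.1},
    {"tx":0.094,"ty":-0.019,"tz":0.001,"rx":0,"ry":0,"rz":-0.159,"gripper":-0.1},
    {"tx":0.094,"ty":-0.019,"tz":0.001,"rx":0,"ry":0,"rz":-0.159,"gripper":-0.1},
    {"tx":0.094,"ty":-0.019,"tz":0.001,"rx":0,"ry":0,"rz":-0.159,"gripper":-0.1},
    {"tx":0.094,"ty":-0.019,"tz":0.001,"rx":0,"ry":0,"rz":-0.159,"gripper":-0.1},
    {"tx":0.094,"ty":-0.019,"tz":0.001,"rx":0,"ry":0,"rz":-0.159,"gripper":-0.1},
    {"tx":0.094,"ty":-0.019,"tz":0.001,"rx":0,"ry":0,"rz":-0.159,"gripper":-0.1},
    {"tx":0.094,"ty":-0.019,"tz":0.001,"rx":0,"ry":0,"rz":-0.159,"gripper":-0.1}
  ],
  "grip_force": 20
}}

```text
time_s: 1.65
ee_pos: [470.9, -187.4, 209.0]
ee_rot: [180.0, -0.0, 65.4]
force: [0.2, -0.2, -0.0]
gripper_width: 50.0
gripper_force: 0.0
```

Emit:
{"api": "send_rows", "payload": {
  "motion": [
    {"tx":0.094,"ty":-0.019,"tz":0.001,"rx":0,"ry":0,"rz":-0.159,"gripper":-0.1},
    {"tx":0.094,"ty":-0.019,"tz":0.001,"rx":0,"ry":0,"rz":-0.159,"gripper":-0.1},
    {"tx":0.094,"ty":-0.019,"tz":0.001,"rx":0,"ry":0,"rz":-0.159,"gripper":-0.1},
    {"tx":0.094,"ty":-0.019,"tz":0.001,"rx":0,"ry":0,"rz":-0.159,"gripper":-0.1},
    {"tx":0.094,"ty":-0.019,"tz":0.001,"rx":0,"ry":0,"rz":-0.159,"gripper":-0.1},
    {"tx":0.094,"ty":-0.019,"tz":0.001,"rx":0,"ry":0,"rz":-0.159,"gripper":-0.1},
    {"tx":0.094,"ty":-0.019,"tz":0.001,"rx":0,"ry":0,"rz":-0.159,"gripper":-0.1},
    {"tx":0.094,"ty":-0.019,"tz":0.001,"rx":0,"ry":0,"rz":-0.159,"gripper":-0.1},
    {"tx":0.094,"ty":-0.019,"tz":0.001,"rx":0,"ry":0,"rz":-0.159,"gripper":-0.1},
    {"tx":0.094,"ty":-0.019,"tz":0.001,"rx":0,"ry":0,"rz":-0.159,"gripper":-0.1},
    {"tx":0,"ty":0,"tz":0,"rx":0,"ry":0,"rz":0,"gripper":-0.1},
    {"tx":0,"ty":0,"tz":0,"rx":0,"ry":0,"rz":0,"gripper":-0.1}
  ]
}}

```text
time_s: 3.15
ee_pos: [404.1, 272.1, 203.9]
ee_rot: [180.0, 0.0, 113.0]
force: [0.2, -0.4, -0.2]
gripper_width: 50.2
gripper_force: 0.0
```

```bash
python3 - <<'E'
from h import *
s=env.state(); print(s['ee_pos'],s['ee_rot'],s['qpos'],s['gripper_width'],s['time_s'])
w=np.array([.392,-.92,0]);c=np.array([432.5,207,0])
plan(c-72*w+[0,0,100],down(113),3)
plan(c-72*w+[0,0,9],down(113),3,c-72*w+[0,0,100],down(113))
E
```

```text
[404.11464486 272.10384257 203.93390175] [1.79994084e+02 4.00419259e-02 1.12986543e+02] [ 3.26289911e+01  1.08131865e+01  1.01555015e+02 -4.37595261e-02
  6.76326787e+01  9.65909882e+00] 50.21819270018109 3.15
3 rows t [0.0007 0.0004 0.0693] r [ 0.0001  0.0004 -0.0001] mm/row 34.6
3 rows t [ 0.     -0.      0.0607] r [0. 0. 0.] mm/row 30.3
```

Emit:
{"api": "send_rows", "payload": {
  "motion": [
    {"tx":0,"ty":0,"tz":0.055,"rx":0,"ry":0,"rz":0,"gripper":-0.1},
    {"tx":0,"ty":0,"tz":0.055,"rx":0,"ry":0,"rz":0,"gripper":-0.1},
    {"tx":0,"ty":0,"tz":0.055,"rx":0,"ry":0,"rz":0,"gripper":-0.1},
    {"tx":0,"ty":0,"tz":0.055,"rx":0,"ry":0,"rz":0,"gripper":-0.1},
    {"tx":0,"ty":0,"tz":0.055,"rx":0,"ry":0,"rz":0,"gripper":-0.1},
    {"tx":0,"ty":0,"tz":0.055,"rx":0,"ry":0,"rz":0,"gripper":-0.1},
    {"tx":0,"ty":0,"tz":0.03,"rx":0,"ry":0,"rz":0,"gripper":-0.1},
    {"tx":0,"ty":0,"tz":0.03,"rx":0,"ry":0,"rz":0,"gripper":-0.1},
    {"tx":0,"ty":0,"tz":0,"rx":0,"ry":0,"rz":0,"gripper":-0.1}
  ]
}}

```text
time_s: 4.28
ee_pos: [404.1, 270.8, 8.1]
ee_rot: [-179.9, 0.0, 112.8]
force: [-0.2, 0.3, -0.4]
gripper_width: 49.8
gripper_force: 0.0
```

Emit:
{"api": "send_rows", "payload": {
  "motion": [
    {"tx":-0.018,"ty":0,"tz":0,"rx":0,"ry":0,"rz":0,"gripper":-0.1},
    {"tx":-0.018,"ty":0,"tz":0,"rx":0,"ry":0,"rz":0,"gripper":-0.1},
    {"tx":-0.018,"ty":0,"tz":0,"rx":0,"ry":0,"rz":0,"gripper":-0.1},
    {"tx":-0.018,"ty":0,"tz":0,"rx":0,"ry":0,"rz":0,"gripper":-0.1},
    {"tx":-0.018,"ty":0,"tz":0,"rx":0,"ry":0,"rz":0,"gripper":-0.1},
    {"tx":-0.018,"ty":0,"tz":0,"rx":0,"ry":0,"rz":0,"gripper":-0.1}
  ]
}}

```text
time_s: 5.03
ee_pos: [425.6, 222.9, 9.5]
ee_rot: [179.9, -0.1, 112.9]
force: [-2.8, 5.6, 3.3]
gripper_width: 50.3
gripper_force: 2.5
```

```bash
cat >> h.py <<'E'
def worn(name,R=None):
    f=grab(name); hsv=cv2.cvtColor(f['frame'],cv2.COLOR_RGB2HSV)
    m=((hsv[...,1]>90)&((hsv[...,0]<18)|(hsv[...,0]>172))&(hsv[...,2]<150)).astype(np.uint8)
    W=np.zeros_like(m)
    if name=='top': W[145:250,160:300]=1
    else: W[190:262,230:330]=1
    m*=W
    cs,_=cv2.findContours(m,cv2.RETR_EXTERNAL,cv2.CHAIN_APPROX_NONE); c=max(cs,key=cv2.contourArea)
    e=cv2.fitEllipse(c); p=onz(f,[e[0]],28 if name=='top' else 24)[0]; print(name,np.round(e[0]),np.round(e[1]),'world',p.round(),'chute',ch(p).round())
E
python3 - <<'E'
from h import *
s=env.state(); print(s['ee_pos'],s['force'],s['time_s'])
worn('top');worn('scene')
E
```

```text
[425.58949141 222.88775695   9.54461441] [-2.78091447  5.63651973  3.2604441 ] 5.025
top [194. 204.] [24. 29.] world [450. 170.  28.] chute [-192.  106.   28.]
scene [291. 229.] [12. 23.] world [449. 154.  24.] chute [-192.   90.   24.]
```

Emit:
{"api": "send_rows", "payload": {
  "motion": [
    {"tx":-0.02,"ty":0,"tz":0,"rx":0,"ry":0,"rz":0,"gripper":-0.1},
    {"tx":-0.02,"ty":0,"tz":0,"rx":0,"ry":0,"rz":0,"gripper":-0.1},
    {"tx":-0.02,"ty":0,"tz":0,"rx":0,"ry":0,"rz":0,"gripper":-0.1},
    {"tx":-0.02,"ty":0,"tz":0,"rx":0,"ry":0,"rz":0,"gripper":-0.1},
    {"tx":-0.02,"ty":0,"tz":0,"rx":0,"ry":0,"rz":0,"gripper":-0.1},
    {"tx":-0.02,"ty":0,"tz":0,"rx":0,"ry":0,"rz":0,"gripper":-0.1},
    {"tx":-0.02,"ty":0,"tz":0,"rx":0,"ry":0,"rz":0,"gripper":-0.1},
    {"tx":-0.02,"ty":0,"tz":0,"rx":0,"ry":0,"rz":0,"gripper":-0.1},
    {"tx":-0.02,"ty":0,"tz":0,"rx":0,"ry":0,"rz":0,"gripper":-0.1},
    {"tx":-0.02,"ty":0,"tz":0,"rx":0,"ry":0,"rz":0,"gripper":-0.1},
    {"tx":-0.02,"ty":0,"tz":0,"rx":0,"ry":0,"rz":0,"gripper":-0.1},
    {"tx":-0.015,"ty":0,"tz":0,"rx":0,"ry":0,"rz":0,"gripper":-0.1}
  ]
}}

```text
time_s: 6.62
ee_pos: [470.6, 114.7, 9.2]
ee_rot: [-180.0, -0.1, 112.9]
force: [-2.0, 5.9, 3.6]
gripper_width: 50.0
gripper_force: 3.0
```

Emit:
{"api": "send_rows", "payload": {
  "motion": [
    {"tx":0,"ty":0,"tz":0,"rx":0,"ry":0,"rz":0,"gripper":-0.1},
    {"tx":0.03,"ty":0,"tz":0,"rx":0,"ry":0,"rz":0,"gripper":-0.1},
    {"tx":0.05,"ty":0,"tz":0,"rx":0,"ry":0,"rz":0,"gripper":-0.1},
    {"tx":0.05,"ty":0,"tz":0,"rx":0,"ry":0,"rz":0,"gripper":-0.1},
    {"tx":0,"ty":0,"tz":-0.1,"rx":0,"ry":0,"rz":0,"gripper":-0.1},
    {"tx":0,"ty":0,"tz":-0.1,"rx":0,"ry":0,"rz":0,"gripper":-0.1},
    {"tx":0,"ty":0,"tz":0,"rx":0,"ry":0,"rz":0,"gripper":-0.1}
  ]
}}

```text
time_s: 7.5
ee_pos: [447.6, 175.9, 112.3]
ee_rot: [179.5, 0.1, 113.0]
force: [-0.3, 0.2, -0.1]
gripper_width: 50.1
gripper_force: 0.0
```

```bash
python3 - <<'E'
from h import *
s=env.state(); print(s['ee_pos'],s['ee_rot'],s['force'],s['qpos'],s['time_s'])
worn('top');worn('scene')
grab('top','t2.png')
E
```

```text
[447.62065391 175.94686871 112.31607402] [1.79526196e+02 5.06336052e-02 1.13048903e+02] [-0.26747442  0.24596978 -0.13949128] [ 2.01065859e+01  1.50881201e+01  1.10599677e+02 -3.25078981e-02
  5.38364293e+01 -2.92345246e+00] 7.5
top [229. 190.] [27. 27.] world [493.  65.  28.] chute [-142.    4.   28.]
scene [266. 216.] [22. 24.] world [494.  68.  24.] chute [-141.    7.   24.]
```

View pics/t2.png

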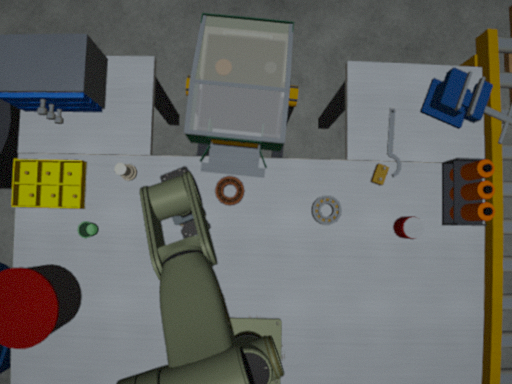

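The top view shows the worn bearing at (229,190), on the chute axis just in front of the lip. Next I turn to face the mouth with a 45° forward tilt, so the gripper body stays outside it.

```bash
python3 - <<'E'
from h import *
R1=down(176,45)
plan(wo([-235,4,150]),R1,12)
print(R1.as_euler('xyz',degrees=True), wo([-235,4,150]))
E
```

```text
12 rows t [-0.0077 -0.0178 -0.0062] r [-0.0689 -0.1121 -0.1654] mm/row 10.2
[180.  45. 176.] [399.85147408  71.88302753 150.        ]
```

Emit:
{"api": "send_rows", "payload": {
  "motion": [
    {"tx":-0.0077,"ty":-0.0178,"tz":-0.0062,"rx":-0.0689,"ry":-0.1121,"rz":-0.1654,"gripper":-0.1},
    {"tx":-0.0077,"ty":-0.0178,"tz":-0.0062,"rx":-0.0689,"ry":-0.1121,"rz":-0.1654,"gripper":-0.1},
    {"tx":-0.0077,"ty":-0.0178,"tz":-0.0062,"rx":-0.0689,"ry":-0.1121,"rz":-0.1654,"gripper":-0.1},
    {"tx":-0.0077,"ty":-0.0178,"tz":-0.0062,"rx":-0.0689,"ry":-0.1121,"rz":-0.1654,"gripper":-0.1},
    {"tx":-0.0077,"ty":-0.0178,"tz":-0.0062,"rx":-0.0689,"ry":-0.1121,"rz":-0.1654,"gripper":-0.1},
    {"tx":-0.0077,"ty":-0.0178,"tz":-0.0062,"rx":-0.0689,"ry":-0.1121,"rz":-0.1654,"gripper":-0.1},
    {"tx":-0.0077,"ty":-0.0178,"tz":-0.0062,"rx":-0.0689,"ry":-0.1121,"rz":-0.1654,"gripper":-0.1},
    {"tx":-0.0077,"ty":-0.0178,"tz":-0.0062,"rx":-0.0689,"ry":-0.1121,"rz":-0.1654,"gripper":-0.1},
    {"tx":-0.0077,"ty":-0.0178,"tz":-0.0062,"rx":-0.0689,"ry":-0.1121,"rz":-0.1654,"gripper":-0.1},
    {"tx":-0.0077,"ty":-0.0178,"tz":-0.0062,"rx":-0.0689,"ry":-0.1121,"rz":-0.1654,"gripper":-0.1},
    {"tx":-0.0077,"ty":-0.0178,"tz":-0.0062,"rx":-0.0689,"ry":-0.1121,"rz":-0.1654,"gripper":-0.1},
    {"tx":-0.0077,"ty":-0.0178,"tz":-0.0062,"rx":-0.0689,"ry":-0.1121,"rz":-0.1654,"gripper":-0.1}
  ]
}}

```text
time_s: 9.15
ee_pos: [394.4, 72.3, 166.2]
ee_rot: [-179.7, 43.5, 176.3]
force: [0.3, 0.1, 0.3]
gripper_width: 49.9
gripper_force: 0.0
```

Emit:
{"api": "send_rows", "payload": {
  "motion": [
    {"tx":0,"ty":0,"tz":0,"rx":0,"ry":0,"rz":0,"gripper":-0.1},
    {"tx":0,"ty":0,"tz":0,"rx":0,"ry":0,"rz":0,"gripper":-0.1}
  ]
}}

```text
time_s: 9.4
ee_pos: [396.9, 73.1, 168.6]
ee_rot: [-180.0, 43.7, 175.8]
force: [-0.6, -0.1, 0.4]
gripper_width: 49.9
gripper_force: 0.0
```

```bash
python3 - <<'E'
from h import *
s=env.state(); print(s['ee_pos'],s['ee_rot'],s['qpos'],s['time_s'],ch(s['ee_pos']))
plan(wo([-225,4,15.5]),down(176,45),6)
plan(wo([-70,2,16]),down(176,45),12,wo([-225,4,15.5]),down(176,45))
E
```

```text
[396.85249054  73.07613575 168.57741493] [-179.96659346   43.73840564  175.83349371] [ 25.08539778  -8.43804708 143.8360125  -77.01050999  20.31800711
   8.21612193] 9.4 [-238.07490519    4.98100336  168.57741493]
6 rows t [ 0.0325 -0.0003  0.0396] r [-0.0008 -0.007  -0.0007] mm/row 25.6
12 rows t [-0.0183 -0.0003  0.0182] r [0. 0. 0.] mm/row 12.9
```

```bash
python3 - <<'E'
from h import *
from scipy.optimize import least_squares
D=np.radians
# tool-down readings: j2,j3,r,z
J=np.array([[18.322,89.654,np.hypot(173.63,548.05),213.8],[10.813,101.555,np.hypot(404.11,272.10),203.9],[15.088,110.6,np.hypot(447.6,175.95),112.3]])
last=dict(q=[25.085,-8.438,143.836,-77.01,20.318],p=[396.85,73.08,168.58],R=Ro.from_euler('xyz',[-180,43.74,175.83],degrees=True))
def wc(j2,j3,x):
    a1,h,l2,l3,d=x; return np.array([a1+l2*np.sin(j2)+l3*np.sin(j2+j3+d), h+l2*np.cos(j2)+l3*np.cos(j2+j3+d)])
def res(y):
    x=y[:5];L=y[5]; o=[]
    for j2,j3,r,z in J: o+=list(wc(D(j2),D(j3),x)-[r,z+L])
    q=last['q']; w=last['p']-L*last['R'].apply([0,0,1]); rz=wc(D(q[1]),D(q[2]),x)
    o+=[rz[0]-np.hypot(w[0],w[1]),rz[1]-w[2],(np.degrees(np.arctan2(w[1],w[0]))-q[0])*5]
    return np.array(o+list((y-[50,400,400,400,0,250])*[.003,.003,.003,.003,1,.003]))
s=least_squares(res,[50,400,400,400,0,250]); y=s.x; print(y.round(3),res(y)[:9].round(1))
np.save('arm.npy',y)
# tilt table
for xc in (-235,-190,-140,-90,-40,0,15):
    row=[]
    for th in (0,20,25,30,35,40,45):
        R=down(176,th); w=wo([xc,3,16])-y[5]*R.apply([0,0,1]); r=np.hypot(w[0],w[1])
        t=least_squares(lambda j:wc(j[0],j[1],y[:5])-[r,w[2]],D([20,100])).x; a=np.degrees(t)
        row.append((th,round(a[0]),round(a[1]),round(180-th-a.sum())))
    print(xc,row)
E
```

```text
[2.54530e+01 1.27122e+02 5.65283e+02 3.97074e+02 5.80000e-02 3.06900e+02] [-1.7 -1.1  2.2 -0.5  0.3  3.9 -0.7 -2.3  2.3]
-235 [(0, 18, 128, 34), (20, 14, 142, 4), (25, 15, 145, -5), (30, 16, 149, -15), (35, 19, 153, -27), (40, 23, 158, -41), (45, 30, 162, -58)]
-190 [(0, 21, 122, 37), (20, 17, 136, 7), (25, 17, 140, -2), (30, 18, 144, -12), (35, 20, 148, -22), (40, 23, 152, -34), (45, 28, 156, -48)]
-140 [(0, 25, 115, 40), (20, 20, 130, 10), (25, 20, 134, 1), (30, 20, 138, -8), (35, 22, 141, -18), (40, 24, 145, -29), (45, 27, 149, -41)]
-90 [(0, 28, 108, 44), (20, 23, 124, 13), (25, 23, 127, 5), (30, 23, 131, -4), (35, 24, 135, -14), (40, 25, 139, -24), (45, 28, 142, -35)]
-40 [(0, 32, 101, 47), (20, 26, 117, 17), (25, 26, 121, 9), (30, 26, 125, 0), (35, 26, 128, -9), (40, 27, 132, -19), (45, 29, 135, -29)]
0 [(0, 34, 95, 50), (20, 29, 111, 20), (25, 28, 115, 12), (30, 28, 119, 3), (35, 28, 123, -6), (40, 29, 127, -16), (45, 30, 130, -25)]
15 [(0, 36, 93, 52), (20, 30, 109, 21), (25, 29, 113, 13), (30, 29, 117, 4), (35, 29, 121, -5), (40, 30, 125, -14), (45, 31, 128, -24)]
```

```bash
cat > arm.py <<'E'
from h import *
from scipy.optimize import least_squares
y=np.load('arm.npy'); D=np.radians
def wc(j2,j3):
    a1,h,l2,l3,d=y[:5]; return np.array([a1+l2*np.sin(j2)+l3*np.sin(j2+j3+d), h+l2*np.cos(j2)+l3*np.cos(j2+j3+d)])
def ik(p,R,prev):
    w=np.array(p)-y[5]*R.apply([0,0,1]); r=np.hypot(w[0],w[1]); j1=np.degrees(np.arctan2(w[1],w[0]))
    a=np.degrees(least_squares(lambda j:wc(*j)-[r,w[2]],D([20,100])).x)
    e=(Ro.from_euler('ZY',[j1,a.sum()],degrees=True).inv()*R).as_euler('ZYZ',degrees=True)
    c=[]
    for e4,e5,e6 in ([e[0],e[1],e[2]-90],[e[0]+180,-e[1],e[2]+90]):
        q=[j1,a[0],a[1],e4,e5,e6]
        for k in (3,5): q[k]=prev[k]+(q[k]-prev[k]+180)%360-180
        c.append(q)
    return np.array(min([q for q in c if q[4]>-1],key=lambda q:abs(q[3]-prev[3])+abs(q[5]-prev[5])))
def hdg(h,t): return Ro.from_euler('xyz',[180,0,h],degrees=True)*Ro.from_euler('y',t,degrees=True)  # tool x ahead
E
python3 - <<'E'
from arm import *
q=env.state()['qpos']; R=Ro.from_euler('xyz',env.state()['ee_rot'],degrees=True)
print(ik(env.state()['ee_pos'],R,q).round(),hdg(-4,45).apply([0,0,1]))
for h0,y0,x0 in ((20,-200,450),(26,-200,500),(30,-150,500)):
    prev=np.array([-20,0,0,0,0,74.]); print('case',h0,y0)
    W=[((x0,y0,170),h0,t) for t in range(0,44,6)]
    e=wo([-215,4,90])
    W+=[(np.array([x0,y0,170])*(1-f)+e*f,h0*(1-f)-4*f,42) for f in np.linspace(.2,1,5)]
    W+=[(wo([x,3,16]),-4,42) for x in (-200,-150,-100,-50,0,20)]
    for p,h,t in W: prev=ik(p,hdg(h,t),prev); print(np.round(p),round(h),t,prev.round())
E
```

```text
[ 26.  -9. 143. -75.  21.   7.] [ 0.7053843  -0.04932528 -0.70710678]
case 20 -200
[ 450 -200  170] 20 0 [-24.  13. 104.   0.  63.  46.]
[ 450 -200  170] 20 6 [-27.  11. 107.   5.  58.  41.]
[ 450 -200  170] 20 12 [-30.   9. 110.  11.  53.  34.]
[ 450 -200  170] 20 18 [-33.   8. 113.  19.  49.  26.]
[ 450 -200  170] 20 24 [-36.   7. 117.  28.  46.  16.]
[ 450 -200  170] 20 30 [-40.   7. 120.  38.  44.   5.]
[ 450 -200  170] 20 36 [-43.   7. 123.  49.  44.  -8.]
[ 450 -200  170] 20 42 [-46.   8. 126.  60.  45. -20.]
[ 444. -146.  154.] 15 42 [-39.   4. 134.  69.  36. -20.]
[438. -92. 138.] 10 42 [-29.   2. 140.  83.  25. -24.]
[432. -38. 122.] 6 42 [-14.   1. 145. 116.  15. -42.]
[426.  16. 106.] 1 42 [  4.   2. 149. 188.  13. -96.]
[420.  70.  90.] -4 42 [  22.    6.  149.  230.   22. -118.]
[435.  68.  16.] -4 42 [ 20.  25. 154. 204.  41. -91.]
[485.  65.  16.] -4 42 [ 16.  25. 148. 203.  35. -94.]
[534.  61.  16.] -4 42 [ 13.  26. 141. 203.  30. -97.]
[584.  58.  16.] -4 42 [  11.   28.  135.  204.   25. -101.]
[634.  54.  16.] -4 42 [   9.   30.  128.  206.   21. -104.]
[654.  53.
[... 1513 characters left out ...]
48.  46.  -8.]
[ 500 -150  170] 30 42 [-38.  11. 122.  58.  47. -20.]
[ 484. -106.  154.] 23 42 [-32.   7. 130.  67.  37. -20.]
[468. -62. 138.] 16 42 [-24.   4. 137.  82.  26. -23.]
[452. -18. 122.] 10 42 [-12.   3. 143. 113.  15. -40.]
[436.  26. 106.] 3 42 [  4.   3. 148. 184.  13. -93.]
[420.  70.  90.] -4 42 [  22.    6.  149.  230.   22. -118.]
[435.  68.  16.] -4 42 [ 20.  25. 154. 204.  41. -91.]
[485.  65.  16.] -4 42 [ 16.  25. 148. 203.  35. -94.]
[534.  61.  16.] -4 42 [ 13.  26. 141. 203.  30. -97.]
[584.  58.  16.] -4 42 [  11.   28.  135.  204.   25. -101.]
[634.  54.  16.] -4 42 [   9.   30.  128.  206.   21. -104.]
[654.  53.  16.] -4 42 [   9.   30.  125.  207.   19. -106.]
```

The tilted pose runs joint 4 to its limit this close in. So I'll push up to the flap with the tool vertical, then tilt on the other wrist branch, which my arm model shows is feasible.

```bash
python3 - <<'E'
from h import *
plan(wo([-225,5,120]),down(176),8)
E
```

```text
8 rows t [0.0021 0.     0.0127] r [-0.0004  0.1822 -0.0007] mm/row 6.4
```

Emit:
{"api": "send_rows", "payload": {
  "motion": [
    {"tx":0.002,"ty":0,"tz":0.0127,"rx":0,"ry":0.182,"rz":0,"gripper":-0.1},
    {"tx":0.002,"ty":0,"tz":0.0127,"rx":0,"ry":0.182,"rz":0,"gripper":-0.1},
    {"tx":0.002,"ty":0,"tz":0.0127,"rx":0,"ry":0.182,"rz":0,"gripper":-0.1},
    {"tx":0.002,"ty":0,"tz":0.0127,"rx":0,"ry":0.182,"rz":0,"gripper":-0.1},
    {"tx":0.002,"ty":0,"tz":0.0127,"rx":0,"ry":0.182,"rz":0,"gripper":-0.1},
    {"tx":0.002,"ty":0,"tz":0.0127,"rx":0,"ry":0.182,"rz":0,"gripper":-0.1},
    {"tx":0.002,"ty":0,"tz":0.0127,"rx":0,"ry":0.182,"rz":0,"gripper":-0.1},
    {"tx":0.002,"ty":0,"tz":0.0127,"rx":0,"ry":0.182,"rz":0,"gripper":-0.1},
    {"tx":0,"ty":0,"tz":0,"rx":0,"ry":0,"rz":0,"gripper":-0.1},
    {"tx":0,"ty":0,"tz":0,"rx":0,"ry":0,"rz":0,"gripper":-0.1}
  ]
}}

```text
time_s: 10.65
ee_pos: [409.4, 66.0, 124.7]
ee_rot: [-179.1, 4.9, 175.3]
force: [-0.3, 0.1, 0.8]
gripper_width: 50.2
gripper_force: 0.0
```

```bash
python3 - <<'E'
from h import *
s=env.state(); print(s['ee_pos'],s['ee_rot'],s['qpos'].round(),s['time_s'],ch(s['ee_pos']))
plan(wo([-222,4.5,9]),down(176),4)
worn('top')
E
```

```text
[409.43420752  65.98226968 124.66429334] [-179.07126012    4.88918775  175.25726287] [  9.   7. 120.  -3.  49. -74.] 10.65 [-225.02899356   -1.21792621  124.66429334]
4 rows t [0.0016 0.0035 0.0578] r [-0.008   0.0407 -0.0065] mm/row 29.0
top [229. 190.] [27. 27.] world [493.  65.  28.] chute [-142.    4.   28.]
```

Emit:
{"api": "send_rows", "payload": {
  "motion": [
    {"tx":0.0016,"ty":0.0035,"tz":0.0578,"rx":-0.008,"ry":0.0407,"rz":-0.0065,"gripper":-0.1},
    {"tx":0.0016,"ty":0.0035,"tz":0.0578,"rx":-0.008,"ry":0.0407,"rz":-0.0065,"gripper":-0.1},
    {"tx":0.0016,"ty":0.0035,"tz":0.0578,"rx":-0.008,"ry":0.0407,"rz":-0.0065,"gripper":-0.1},
    {"tx":0.0016,"ty":0.0035,"tz":0.0578,"rx":-0.008,"ry":0.0407,"rz":-0.0065,"gripper":-0.1},
    {"tx":0,"ty":0,"tz":0,"rx":0,"ry":0,"rz":0,"gripper":-0.1},
    {"tx":0,"ty":0,"tz":0,"rx":0,"ry":0,"rz":0,"gripper":-0.1}
  ]
}}

```text
time_s: 11.45
ee_pos: [413.8, 71.6, 10.7]
ee_rot: [180.0, 0.2, 176.0]
force: [0.5, 0.1, -0.5]
gripper_width: 50.1
gripper_force: 0.0
```

Emit:
{"api": "send_rows", "payload": {
  "motion": [
    {"tx":-0.015,"ty":0,"tz":0,"rx":0,"ry":0,"rz":0,"gripper":-0.1},
    {"tx":-0.015,"ty":0,"tz":0,"rx":0,"ry":0,"rz":0,"gripper":-0.1},
    {"tx":-0.02,"ty":0,"tz":0,"rx":0,"ry":0,"rz":0,"gripper":-0.1},
    {"tx":-0.02,"ty":0,"tz":0,"rx":0,"ry":0,"rz":0,"gripper":-0.1},
    {"tx":-0.02,"ty":0,"tz":0,"rx":0,"ry":0,"rz":0,"gripper":-0.1},
    {"tx":-0.02,"ty":0,"tz":0,"rx":0,"ry":0,"rz":0,"gripper":-0.1}
  ]
}}

```text
time_s: 12.2
ee_pos: [465.1, 67.3, 9.5]
ee_rot: [-180.0, -0.4, 176.0]
force: [-8.6, 0.3, 6.8]
gripper_width: 50.2
gripper_force: 4.7
```

```bash
python3 - <<'E'
from h import *
s=env.state(); print(s['ee_rot'],s['force'],s['time_s'],ch(s['ee_pos']))
plan(wo([-103,2,11]),down(176),8)
worn('top');worn('scene')
E
```

```text
[-179.97481609   -0.42310534  175.96781873] [-8.64709483  0.32376046  6.80007166] 12.2 [-169.54726495    4.00698209    9.45502918]
8 rows t [-0.0166 -0.0005 -0.0005] r [-0.0001 -0.0018 -0.0001] mm/row 8.3
top [229. 171.] [ 6. 21.] world [551.  68.  28.] chute [-84.  11.  28.]
scene [259. 220.] [24. 25.] world [520.  68.  24.] chute [-115.    8.   24.]
```

Emit:
{"api": "send_rows", "payload": {
  "motion": [
    {"tx":-0.0166,"ty":-0.001,"tz":-0.0005,"rx":0,"ry":0,"rz":0,"gripper":-0.1},
    {"tx":-0.0166,"ty":-0.001,"tz":-0.0005,"rx":0,"ry":0,"rz":0,"gripper":-0.1},
    {"tx":-0.0166,"ty":-0.001,"tz":-0.0005,"rx":0,"ry":0,"rz":0,"gripper":-0.1},
    {"tx":-0.0166,"ty":-0.001,"tz":-0.0005,"rx":0,"ry":0,"rz":0,"gripper":-0.1},
    {"tx":-0.0166,"ty":-0.001,"tz":-0.0005,"rx":0,"ry":0,"rz":0,"gripper":-0.1},
    {"tx":-0.0166,"ty":-0.001,"tz":-0.0005,"rx":0,"ry":0,"rz":0,"gripper":-0.1},
    {"tx":-0.0166,"ty":-0.001,"tz":-0.0005,"rx":0,"ry":0,"rz":0,"gripper":-0.1},
    {"tx":-0.0166,"ty":-0.001,"tz":-0.0005,"rx":0,"ry":0,"rz":0,"gripper":-0.1}
  ]
}}

```text
time_s: 13.3
ee_pos: [535.3, 58.9, 11.9]
ee_rot: [180.0, 0.1, 176.0]
force: [-3.4, 1.1, -2.6]
gripper_width: 50.2
gripper_force: 1.7
```

Emit:
{"api": "send_rows", "payload": {
  "motion": [
    {"tx":0,"ty":0,"tz":0,"rx":0,"ry":0,"rz":0,"gripper":-0.1},
    {"tx":0.04,"ty":0,"tz":0,"rx":0,"ry":0,"rz":0,"gripper":-0.1},
    {"tx":0.08,"ty":0,"tz":0,"rx":0,"ry":0,"rz":0,"gripper":-0.1},
    {"tx":0,"ty":0,"tz":-0.1,"rx":0,"ry":0,"rz":0,"gripper":-0.1},
    {"tx":0,"ty":0,"tz":-0.1,"rx":0,"ry":0,"rz":0,"gripper":-0.1},
    {"tx":0,"ty":0,"tz":-0.1,"rx":0,"ry":0,"rz":0,"gripper":-0.1},
    {"tx":0,"ty":0,"tz":0,"rx":0,"ry":0,"rz":0,"gripper":-0.1},
    {"tx":0,"ty":0,"tz":0,"rx":0,"ry":0,"rz":0,"gripper":-0.1}
  ]
}}

```text
time_s: 14.3
ee_pos: [474.9, 63.1, 162.0]
ee_rot: [179.9, 0.2, 176.0]
force: [0.4, 0.2, 0.0]
gripper_width: 50.4
gripper_force: 0.0
```

```bash
python3 - <<'E'
from arm import *
s=env.state(); print(s['ee_pos'],s['ee_rot'],s['qpos'].round(),s['time_s'],ch(s['ee_pos']))
worn('top');worn('scene')
P0=np.array([500,-150,170.])
plan(P0,hdg(30,0),20)
plan(P0,hdg(30,42),10,P0,hdg(30,0))
e=wo([-115,4,60]); plan(e,hdg(-4,42),12,P0,hdg(30,42))
prev=s['qpos']
R0=Ro.from_euler('xyz',s['ee_rot'],degrees=True); 
def path(p0,R0,p1,R1,n):
    global prev
    r=(R0.inv()*R1).as_rotvec()/n
    M0=sum(Ro.from_rotvec(k*r).as_matrix() for k in range(n)); t=np.linalg.solve(M0,R0.inv().apply(np.array(p1)-p0))
    p=np.array(p0);R=R0
    for k in range(n):
        p=p+R.apply(t);R=R*Ro.from_rotvec(r);q=ik(p,R,prev)
        print(p.round(),q.round(),'dq',np.abs(q-prev).max().round()); prev=q
path(s['ee_pos'],R0,P0,hdg(30,0),20)
path(P0,hdg(30,0),P0,hdg(30,42),10);path(P0,hdg(30,42),e,hdg(-4,42),12)
E
```

```text
[474.93542368  63.0788454  161.9712356 ] [179.94729524   0.18423092 175.99287921] [  6.  12. 106.   0.  61. -80.] 14.3 [-159.48480243    0.45485597  161.9712356 ]
top [233. 155.] [20. 27.] world [602.  56.  28.] chute [-33.   2.  28.]
scene [244. 225.] [15. 25.] world [574.  58.  24.] chute [-60.   2.  24.]
20 rows t [-0.0282 -0.0048 -0.0009] r [-0.000e+00 -1.000e-04  2.433e-01] mm/row 14.3
10 rows t [0. 0. 0.] r [ 0.    0.14 -0.  ] mm/row 0.0
12 rows t [-0.0032 -0.0341  0.0218] r [-0.0632 -0.      0.0702] mm/row 20.3
[489.  60. 162.] [  7.  13. 105.   0.  61. -72.] dq 8.0
[502.  54. 163.] [  6.  14. 104.  -0.  62. -65.] dq 7.0
[515.  48. 163.] [  5.  15. 102.  -0.  62. -59.] dq 6.0
[526.  39. 164.] [  4.  16. 101.  -0.  63. -53.] dq 6.0
[537.  30. 164.] [  3.  17.  99.  -0.  63. -46.] dq 6.0
[546.  19. 164.] [  2.  18.  98.  -0.  64. -40.] dq 6.0
[553.   6. 165.] [  1.  18.  97.  -0.  64. -34.] dq 6.0
[559.  -7. 165.] [ -1.  19.  96.  -0.  65. -28.] dq 6.0
[564. -20. 166.] [ -2.  19.  95.  -0.  65. -22.] dq 6.0
[566. -34. 166.] [ -3.  20.  95.  -0.  65. -16.] dq 6.0
[567. -48. 167.]
[... 1131 characters left out ...]
.0
[ 497. -132.  161.] [-36.  10. 125.  62.  42. -20.] dq 4.0
[ 494. -114.  152.] [-33.   9. 128.  67.  38. -21.] dq 5.0
[493. -96. 142.] [-30.   8. 131.  72.  33. -22.] dq 6.0
[492. -78. 133.] [-26.   8. 134.  80.  28. -25.] dq 7.0
[493. -60. 124.] [-21.   8. 136.  90.  24. -29.] dq 10.0
[494. -42. 115.] [-17.   8. 138. 103.  20. -37.] dq 13.0
[496. -24. 106.] [-12.   9. 140. 121.  17. -49.] dq 18.0
[499.  -6.  97.] [ -6.  10. 141. 144.  15. -65.] dq 23.0
[503.  12.  87.] [ -1.  12. 142. 167.  16. -81.] dq 23.0
[508.  29.  78.] [  4.  14. 142. 186.  17. -94.] dq 19.0
[513.  47.  69.] [   9.   16.  141.  201.   20. -102.] dq 15.0
[520.  64.  60.] [  14.   18.  140.  213.   22. -107.] dq 12.0
```

Emit:
{"api": "send_rows", "payload": {
  "motion": [
    {"tx":-0.0282,"ty":-0.0048,"tz":-0.0009,"rx":0,"ry":0,"rz":0.2433,"gripper":-0.1},
    {"tx":-0.0282,"ty":-0.0048,"tz":-0.0009,"rx":0,"ry":0,"rz":0.2433,"gripper":-0.1},
    {"tx":-0.0282,"ty":-0.0048,"tz":-0.0009,"rx":0,"ry":0,"rz":0.2433,"gripper":-0.1},
    {"tx":-0.0282,"ty":-0.0048,"tz":-0.0009,"rx":0,"ry":0,"rz":0.2433,"gripper":-0.1},
    {"tx":-0.0282,"ty":-0.0048,"tz":-0.0009,"rx":0,"ry":0,"rz":0.2433,"gripper":-0.1},
    {"tx":-0.0282,"ty":-0.0048,"tz":-0.0009,"rx":0,"ry":0,"rz":0.2433,"gripper":-0.1},
    {"tx":-0.0282,"ty":-0.0048,"tz":-0.0009,"rx":0,"ry":0,"rz":0.2433,"gripper":-0.1},
    {"tx":-0.0282,"ty":-0.0048,"tz":-0.0009,"rx":0,"ry":0,"rz":0.2433,"gripper":-0.1},
    {"tx":-0.0282,"ty":-0.0048,"tz":-0.0009,"rx":0,"ry":0,"rz":0.2433,"gripper":-0.1},
    {"tx":-0.0282,"ty":-0.0048,"tz":-0.0009,"rx":0,"ry":0,"rz":0.2433,"gripper":-0.1}
  ]
}}

```text
time_s: 15.65
ee_pos: [566.2, -34.3, 164.6]
ee_rot: [-179.9, -0.1, 102.8]
force: [-0.5, -0.6, 0.3]
gripper_width: 50.5
gripper_force: 0.0
```

Emit:
{"api": "send_rows", "payload": {
  "motion": [
    {"tx":-0.0282,"ty":-0.0048,"tz":-0.0009,"rx":0,"ry":0,"rz":0.2433,"gripper":-0.1},
    {"tx":-0.0282,"ty":-0.0048,"tz":-0.0009,"rx":0,"ry":0,"rz":0.2433,"gripper":-0.1},
    {"tx":-0.0282,"ty":-0.0048,"tz":-0.0009,"rx":0,"ry":0,"rz":0.2433,"gripper":-0.1},
    {"tx":-0.0282,"ty":-0.0048,"tz":-0.0009,"rx":0,"ry":0,"rz":0.2433,"gripper":-0.1},
    {"tx":-0.0282,"ty":-0.0048,"tz":-0.0009,"rx":0,"ry":0,"rz":0.2433,"gripper":-0.1},
    {"tx":-0.0282,"ty":-0.0048,"tz":-0.0009,"rx":0,"ry":0,"rz":0.2433,"gripper":-0.1},
    {"tx":-0.0282,"ty":-0.0048,"tz":-0.0009,"rx":0,"ry":0,"rz":0.2433,"gripper":-0.1},
    {"tx":-0.0282,"ty":-0.0048,"tz":-0.0009,"rx":0,"ry":0,"rz":0.2433,"gripper":-0.1},
    {"tx":-0.0282,"ty":-0.0048,"tz":-0.0009,"rx":0,"ry":0,"rz":0.2433,"gripper":-0.1},
    {"tx":-0.0282,"ty":-0.0048,"tz":-0.0009,"rx":0,"ry":0,"rz":0.2433,"gripper":-0.1}
  ]
}}

```text
time_s: 16.9
ee_pos: [499.8, -150.4, 169.1]
ee_rot: [-179.9, 0.0, 29.8]
force: [-0.2, -0.6, 0.9]
gripper_width: 50.1
gripper_force: 0.0
```

Emit:
{"api": "send_rows", "payload": {
  "motion": [
    {"tx":0,"ty":0,"tz":0,"rx":0,"ry":0.14,"rz":0,"gripper":-0.1},
    {"tx":0,"ty":0,"tz":0,"rx":0,"ry":0.14,"rz":0,"gripper":-0.1},
    {"tx":0,"ty":0,"tz":0,"rx":0,"ry":0.14,"rz":0,"gripper":-0.1},
    {"tx":0,"ty":0,"tz":0,"rx":0,"ry":0.14,"rz":0,"gripper":-0.1},
    {"tx":0,"ty":0,"tz":0,"rx":0,"ry":0.14,"rz":0,"gripper":-0.1},
    {"tx":0,"ty":0,"tz":0,"rx":0,"ry":0.14,"rz":0,"gripper":-0.1},
    {"tx":0,"ty":0,"tz":0,"rx":0,"ry":0.14,"rz":0,"gripper":-0.1},
    {"tx":0,"ty":0,"tz":0,"rx":0,"ry":0.14,"rz":0,"gripper":-0.1},
    {"tx":0,"ty":0,"tz":0,"rx":0,"ry":0.14,"rz":0,"gripper":-0.1},
    {"tx":0,"ty":0,"tz":0,"rx":0,"ry":0.14,"rz":0,"gripper":-0.1},
    {"tx":0,"ty":0,"tz":0,"rx":0,"ry":0,"rz":0,"gripper":-0.1},
    {"tx":0,"ty":0,"tz":0,"rx":0,"ry":0,"rz":0,"gripper":-0.1}
  ]
}}

```text
time_s: 18.4
ee_pos: [500.7, -150.3, 170.3]
ee_rot: [-180.0, -42.0, 30.0]
force: [0.0, -0.3, -0.5]
gripper_width: 50.2
gripper_force: 0.0
```

```bash
python3 - <<'E'
from arm import *
s=env.state(); print(s['ee_pos'],s['ee_rot'],s['qpos'].round(),s['time_s'])
worn('top');worn('scene')
plan(wo([-115,4,60]),hdg(-4,42),24)
E
```

```text
[ 500.67920064 -150.32395904  170.33478045] [-179.95298328  -42.00375825   29.96963341] [-42.  11. 122.  57.  49. -22.] 18.4
top [233. 158.] [27. 28.] world [591.  55.  28.] chute [-43.   1.  28.]
scene [244. 225.] [15. 25.] world [574.  58.  24.] chute [-61.   2.  24.]
24 rows t [-0.0019 -0.0172  0.0108] r [-0.0316 -0.0001  0.0352] mm/row 10.2
```

Emit:
{"api": "send_rows", "payload": {
  "motion": [
    {"tx":-0.0019,"ty":-0.0172,"tz":0.0108,"rx":-0.0316,"ry":0,"rz":0.0352,"gripper":-0.1},
    {"tx":-0.0019,"ty":-0.0172,"tz":0.0108,"rx":-0.0316,"ry":0,"rz":0.0352,"gripper":-0.1},
    {"tx":-0.0019,"ty":-0.0172,"tz":0.0108,"rx":-0.0316,"ry":0,"rz":0.0352,"gripper":-0.1},
    {"tx":-0.0019,"ty":-0.0172,"tz":0.0108,"rx":-0.0316,"ry":0,"rz":0.0352,"gripper":-0.1},
    {"tx":-0.0019,"ty":-0.0172,"tz":0.0108,"rx":-0.0316,"ry":0,"rz":0.0352,"gripper":-0.1},
    {"tx":-0.0019,"ty":-0.0172,"tz":0.0108,"rx":-0.0316,"ry":0,"rz":0.0352,"gripper":-0.1},
    {"tx":-0.0019,"ty":-0.0172,"tz":0.0108,"rx":-0.0316,"ry":0,"rz":0.0352,"gripper":-0.1},
    {"tx":-0.0019,"ty":-0.0172,"tz":0.0108,"rx":-0.0316,"ry":0,"rz":0.0352,"gripper":-0.1},
    {"tx":-0.0019,"ty":-0.0172,"tz":0.0108,"rx":-0.0316,"ry":0,"rz":0.0352,"gripper":-0.1},
    {"tx":-0.0019,"ty":-0.0172,"tz":0.0108,"rx":-0.0316,"ry":0,"rz":0.0352,"gripper":-0.1},
    {"tx":-0.0019,"ty":-0.0172,"tz":0.0108,"rx":-0.0316,"ry":0,"rz":0.0352,"gripper":-0.1},
    {"tx":-0.0019,"ty":-0.0172,"tz":0.0108,"rx":-0.0316,"ry":0,"rz":0.0352,"gripper":-0.1}
  ]
}}

```text
time_s: 20.0
ee_pos: [493.2, -40.8, 114.8]
ee_rot: [-179.9, -42.0, 12.9]
force: [1.1, 0.6, 0.5]
gripper_width: 50.3
gripper_force: 0.0
```

Emit:
{"api": "send_rows", "payload": {
  "motion": [
    {"tx":-0.0019,"ty":-0.0172,"tz":0.0108,"rx":-0.0316,"ry":0,"rz":0.0352,"gripper":-0.1},
    {"tx":-0.0019,"ty":-0.0172,"tz":0.0108,"rx":-0.0316,"ry":0,"rz":0.0352,"gripper":-0.1},
    {"tx":-0.0019,"ty":-0.0172,"tz":0.0108,"rx":-0.0316,"ry":0,"rz":0.0352,"gripper":-0.1},
    {"tx":-0.0019,"ty":-0.0172,"tz":0.0108,"rx":-0.0316,"ry":0,"rz":0.0352,"gripper":-0.1},
    {"tx":-0.0019,"ty":-0.0172,"tz":0.0108,"rx":-0.0316,"ry":0,"rz":0.0352,"gripper":-0.1},
    {"tx":-0.0019,"ty":-0.0172,"tz":0.0108,"rx":-0.0316,"ry":0,"rz":0.0352,"gripper":-0.1},
    {"tx":-0.0019,"ty":-0.0172,"tz":0.0108,"rx":-0.0316,"ry":0,"rz":0.0352,"gripper":-0.1},
    {"tx":-0.0019,"ty":-0.0172,"tz":0.0108,"rx":-0.0316,"ry":0,"rz":0.0352,"gripper":-0.1},
    {"tx":-0.0019,"ty":-0.0172,"tz":0.0108,"rx":-0.0316,"ry":0,"rz":0.0352,"gripper":-0.1},
    {"tx":-0.0019,"ty":-0.0172,"tz":0.0108,"rx":-0.0316,"ry":0,"rz":0.0352,"gripper":-0.1},
    {"tx":-0.0019,"ty":-0.0172,"tz":0.0108,"rx":-0.0316,"ry":0,"rz":0.0352,"gripper":-0.1},
    {"tx":-0.0019,"ty":-0.0172,"tz":0.0108,"rx":-0.0316,"ry":0,"rz":0.0352,"gripper":-0.1}
  ]
}}

```text
time_s: 21.5
ee_pos: [518.3, 64.9, 59.1]
ee_rot: [-179.8, -42.0, -4.2]
force: [-0.5, -0.4, 0.3]
gripper_width: 50.0
gripper_force: 0.0
```

```bash
python3 - <<'E'
from arm import *
s=env.state(); print(ch(s['ee_pos']),s['ee_rot'],s['qpos'].round(),s['time_s'])
plan(wo([-115,3,16]),hdg(-4,42),4)
plan(wo([-40,2,17]),hdg(-4,42),8,wo([-115,3,16]),hdg(-4,42))
E
```

```text
[-116.35067424    5.28741022   59.09130641] [-179.82157225  -41.96414433   -4.16242447] [  13.   17.  141.  211.   22. -106.] 21.5
4 rows t [-0.0139  0.0012  0.0165] r [-0.0006  0.0003 -0.001 ] mm/row 10.8
8 rows t [0.0141 0.0003 0.0124] r [0. 0. 0.] mm/row 9.4
```

Emit:
{"api": "send_rows", "payload": {
  "motion": [
    {"tx":-0.0139,"ty":0.0012,"tz":0.0165,"rx":-0.0006,"ry":0,"rz":-0.001,"gripper":-0.1},
    {"tx":-0.0139,"ty":0.0012,"tz":0.0165,"rx":-0.0006,"ry":0,"rz":-0.001,"gripper":-0.1},
    {"tx":-0.0139,"ty":0.0012,"tz":0.0165,"rx":-0.0006,"ry":0,"rz":-0.001,"gripper":-0.1},
    {"tx":-0.0139,"ty":0.0012,"tz":0.0165,"rx":-0.0006,"ry":0,"rz":-0.001,"gripper":-0.1},
    {"tx":0,"ty":0,"tz":0,"rx":0,"ry":0,"rz":0,"gripper":-0.1},
    {"tx":0,"ty":0,"tz":0,"rx":0,"ry":0,"rz":0,"gripper":-0.1}
  ]
}}

```text
time_s: 22.25
ee_pos: [520.4, 61.7, 16.6]
ee_rot: [180.0, -42.1, -4.0]
force: [0.9, -0.6, 0.1]
gripper_width: 50.2
gripper_force: 0.0
```

```bash
python3 - <<'E'
from arm import *
s=env.state(); print(ch(s['ee_pos']),s['ee_rot'],s['force'],s['time_s'])
plan(wo([-55,2,16.5]),hdg(-4,42),7)
E
```

```text
[-114.01055879    2.28791227   16.63025892] [179.9598914  -42.05271255  -3.95113472] [ 0.92604287 -0.55830161  0.14649316] 22.25
7 rows t [0.0125 0.0001 0.0113] r [ 0.     -0.0003  0.0002] mm/row 8.4
```

Emit:
{"api": "send_rows", "payload": {
  "motion": [
    {"tx":0.0125,"ty":0,"tz":0.0113,"rx":0,"ry":0,"rz":0,"gripper":-0.1},
    {"tx":0.0125,"ty":0,"tz":0.0113,"rx":0,"ry":0,"rz":0,"gripper":-0.1},
    {"tx":0.0125,"ty":0,"tz":0.0113,"rx":0,"ry":0,"rz":0,"gripper":-0.1},
    {"tx":0.0125,"ty":0,"tz":0.0113,"rx":0,"ry":0,"rz":0,"gripper":-0.1},
    {"tx":0.0125,"ty":0,"tz":0.0113,"rx":0,"ry":0,"rz":0,"gripper":-0.1},
    {"tx":0.0125,"ty":0,"tz":0.0113,"rx":0,"ry":0,"rz":0,"gripper":-0.1},
    {"tx":0.0125,"ty":0,"tz":0.0113,"rx":0,"ry":0,"rz":0,"gripper":-0.1}
  ]
}}

```text
time_s: 23.12
ee_pos: [578.2, 57.0, 15.7]
ee_rot: [179.9, -41.9, -3.9]
force: [-8.1, 0.5, 5.3]
gripper_width: 49.9
gripper_force: 4.1
```

```bash
python3 - <<'E'
from arm import *
s=env.state(); print(ch(s['ee_pos']),s['ee_rot'],s['force'],s['time_s'])
plan(wo([-5,1,17]),hdg(-4,42),7)
grab('top','t4.png'); grab('scene','s4.png')
a=cv2.imread('pics/t4.png')[110:210,170:300]; b=cv2.imread('pics/s4.png')[160:290,180:310]
cv2.imwrite('pics/c4.png',np.hstack([cv2.resize(a,(400,400*100//130)),cv2.resize(b,(400,400))[:307]]))
E
```

```text
[-56.05970798   1.57165187  15.69548096] [179.92248913 -41.88224922  -3.94532269] [-8.14808891  0.47720452  5.2761859 ] 23.125
7 rows t [0.0111 0.0002 0.0095] r [0.0002 0.0006 0.0002] mm/row 7.3
```

View pics/c4.png

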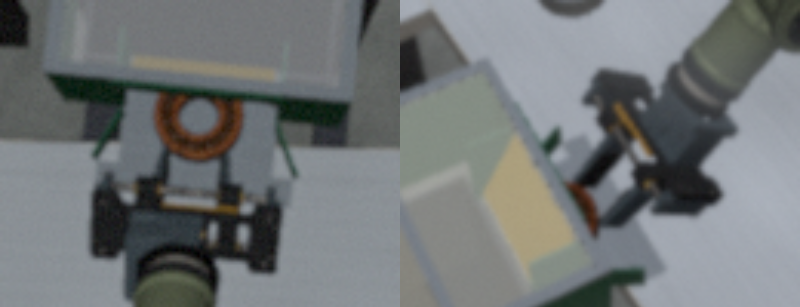

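The picture shows the bearing cradled between both fingertips and centred in the mouth, at crop (197,115). The flap is already swinging inward, so I carry on.

Emit:
{"api": "send_rows", "payload": {
  "motion": [
    {"tx":0.0111,"ty":0,"tz":0.0095,"rx":0,"ry":0,"rz":0,"gripper":-0.1},
    {"tx":0.0111,"ty":0,"tz":0.0095,"rx":0,"ry":0,"rz":0,"gripper":-0.1},
    {"tx":0.0111,"ty":0,"tz":0.0095,"rx":0,"ry":0,"rz":0,"gripper":-0.1},
    {"tx":0.0111,"ty":0,"tz":0.0095,"rx":0,"ry":0,"rz":0,"gripper":-0.1},
    {"tx":0.0111,"ty":0,"tz":0.0095,"rx":0,"ry":0,"rz":0,"gripper":-0.1},
    {"tx":0.0111,"ty":0,"tz":0.0095,"rx":0,"ry":0,"rz":0,"gripper":-0.1},
    {"tx":0.0111,"ty":0,"tz":0.0095,"rx":0,"ry":0,"rz":0,"gripper":-0.1}
  ]
}}

```text
time_s: 24.1
ee_pos: [628.9, 53.6, 16.3]
ee_rot: [179.9, -41.8, -3.9]
force: [-6.4, 0.7, 3.0]
gripper_width: 49.8
gripper_force: 3.7
```

```bash
python3 - <<'E'
from arm import *
s=env.state(); print(ch(s['ee_pos']),s['ee_rot'],s['force'],s['qpos'].round(),s['time_s'])
plan(wo([17,0,17.5]),hdg(-4,42),4)
E
```

```text
[-5.25237151  1.730787   16.3440901 ] [179.92911883 -41.80885841  -3.94191659] [-6.39558719  0.70342633  2.95210815] [   8.   28.  130.  203.   21. -103.] 24.1
4 rows t [0.0087 0.0009 0.007 ] r [0.0003 0.0016 0.0004] mm/row 5.6
```

Emit:
{"api": "send_rows", "payload": {
  "motion": [
    {"tx":0.0087,"ty":0.0005,"tz":0.007,"rx":0,"ry":0.001,"rz":0,"gripper":-0.1},
    {"tx":0.0087,"ty":0.0005,"tz":0.007,"rx":0,"ry":0.001,"rz":0,"gripper":-0.1},
    {"tx":0.0087,"ty":0.0005,"tz":0.007,"rx":0,"ry":0.001,"rz":0,"gripper":-0.1},
    {"tx":0.0087,"ty":0.0005,"tz":0.007,"rx":0,"ry":0.001,"rz":0,"gripper":-0.1},
    {"tx":0,"ty":0,"tz":0,"rx":0,"ry":0,"rz":0,"gripper":-0.1},
    {"tx":0,"ty":0,"tz":0,"rx":0,"ry":0,"rz":0,"gripper":-0.1}
  ]
}}

```text
time_s: 24.85
ee_pos: [652.4, 51.1, 18.6]
ee_rot: [179.9, -42.1, -4.0]
force: [-0.4, 0.1, -0.6]
gripper_width: 50.2
gripper_force: 0.3
```

```bash
python3 - <<'E'
from arm import *
s=env.state(); print(ch(s['ee_pos']),s['ee_rot'],s['force'],s['time_s'])
grab('top','t5.png'); grab('scene','s5.png')
a=cv2.imread('pics/t5.png')[10:170,170:310]; b=cv2.imread('pics/s5.png')[170:330,90:270]
cv2.imwrite('pics/c5.png',np.hstack([cv2.resize(a,(350,400)),cv2.resize(b,(450,400))]))
E
```

```text
[18.42832959  0.8535729  18.556083  ] [179.93561065 -42.13217144  -3.96232068] [-0.38994532  0.14601974 -0.57293211] 24.85
```

View pics/c5.png

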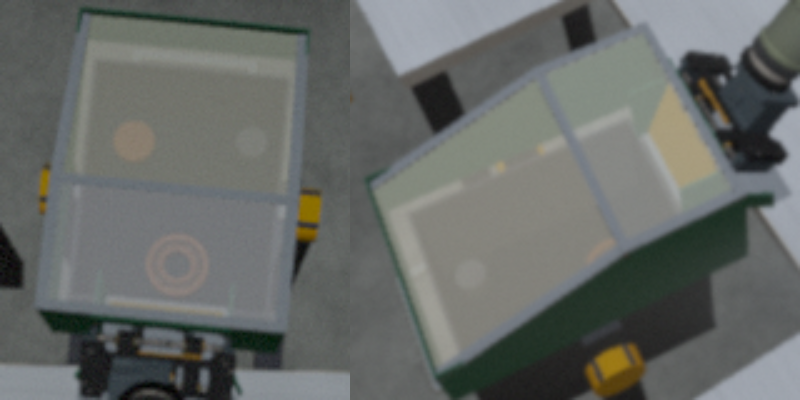

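The left crop shows the bearing lying in the bin at crop (177,265), and the fingertips no longer feel any force. I withdraw straight back.

Emit:
{"api": "send_rows", "payload": {
  "motion": [
    {"tx":-0.0178,"ty":0,"tz":-0.016,"rx":0,"ry":0,"rz":0,"gripper":-0.1},
    {"tx":-0.0178,"ty":0,"tz":-0.016,"rx":0,"ry":0,"rz":0,"gripper":-0.1},
    {"tx":-0.0178,"ty":0,"tz":-0.016,"rx":0,"ry":0,"rz":0,"gripper":-0.1},
    {"tx":-0.0178,"ty":0,"tz":-0.016,"rx":0,"ry":0,"rz":0,"gripper":-0.1},
    {"tx":-0.0178,"ty":0,"tz":-0.016,"rx":0,"ry":0,"rz":0,"gripper":-0.1},
    {"tx":-0.0178,"ty":0,"tz":-0.016,"rx":0,"ry":0,"rz":0,"gripper":-0.1},
    {"tx":-0.0178,"ty":0,"tz":-0.016,"rx":0,"ry":0,"rz":0,"gripper":-0.1},
    {"tx":-0.0178,"ty":0,"tz":-0.016,"rx":0,"ry":0,"rz":0,"gripper":-0.1},
    {"tx":-0.0178,"ty":0,"tz":-0.016,"rx":0,"ry":0,"rz":0,"gripper":-0.1},
    {"tx":-0.0178,"ty":0,"tz":-0.016,"rx":0,"ry":0,"rz":0,"gripper":-0.1},
    {"tx":0,"ty":0,"tz":-0.05,"rx":0,"ry":0,"rz":0,"gripper":-0.1},
    {"tx":0,"ty":0,"tz":-0.05,"rx":0,"ry":0,"rz":0,"gripper":-0.1}
  ]
}}

```text
time_s: 26.45
ee_pos: [498.7, 61.8, 55.4]
ee_rot: [179.9, -42.1, -3.9]
force: [0.5, -0.4, -0.0]
gripper_width: 50.5
gripper_force: 0.0
```

Emit:
{"api": "send_rows", "payload": {
  "motion": [
    {"tx":0,"ty":0,"tz":0,"rx":0,"ry":0,"rz":0,"gripper":-0.1},
    {"tx":0,"ty":0,"tz":0,"rx":0,"ry":0,"rz":0,"gripper":-0.1},
    {"tx":0,"ty":0,"tz":0,"rx":0,"ry":0,"rz":0,"gripper":-0.1},
    {"tx":0,"ty":0,"tz":0,"rx":0,"ry":0,"rz":0,"gripper":-0.1},
    {"tx":0,"ty":0,"tz":0,"rx":0,"ry":0,"rz":0,"gripper":-0.1},
    {"tx":0,"ty":0,"tz":0,"rx":0,"ry":0,"rz":0,"gripper":-0.1},
    {"tx":0,"ty":0,"tz":0,"rx":0,"ry":0,"rz":0,"gripper":-0.1},
    {"tx":0,"ty":0,"tz":0,"rx":0,"ry":0,"rz":0,"gripper":-0.1}
  ]
}}

```text
time_s: 27.45
ee_pos: [499.8, 61.8, 55.5]
ee_rot: [179.9, -42.2, -4.0]
force: [0.8, -0.3, 0.8]
gripper_width: 50.2
gripper_force: 0.0
```

```bash
python3 - <<'E'
from arm import *
s=env.state(); print(ch(s['ee_pos']),s['force'],s['time_s'])
grab('top','t6.png'); grab('scene','s6.png')
a=cv2.imread('pics/t6.png')[10:190,170:310]; b=cv2.imread('pics/s6.png')[140:320,90:300]
cv2.imwrite('pics/c6.png',np.hstack([cv2.resize(a,(311,400)),cv2.resize(b,(466,400))]))
E
```

```text
[-134.55076125    0.94513317   55.51090587] [ 0.78122557 -0.34022524  0.76492493] 27.45
```

View pics/c6.png

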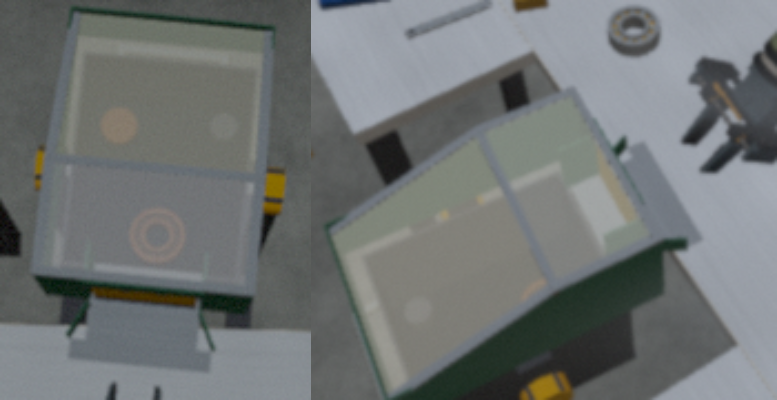

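The bearing is in the bin at crop (157,236). The flap hangs shut, looking the same as at the start: a yellow strip at crop (145,297). The fingers are clear, so I hand the job in.

```bash
python3 -c "
from workcell import env
print(env.job_done())"
```

```text
the job is handed in; nothing more can be done
None
```

The worn bearing was pushed flat under the flap and dropped into the bin, the flap swung shut behind the withdrawn fingers, no other part was touched, and I handed the job in at about 27.5 s (no verdict came back).

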